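# Photograph a bauble with the remote camera

## Task

Pick the glass bauble off its cork ring and set it gently into the empty dimple of the plywood photo tray, and let go of it. Then tilt the stick of the camera remote sideways, most of the way over towards the side where the tray stands (never towards the other side), without tipping it much to front or back, hold it there for at least a second so that the camera turns to the tray, and let it return to the middle. Leave the second bauble and the other things on the bench where they are.

Things in the scene. Friction and masses are not known exactly. Their poses are not given: they have to be found in the camera images.
- bauble_center (a point): Centre of the loose white glass bauble to be moved: a ball of 64 mm diameter, 60 g or so, with a small aluminium cap (18 mm wide; it rises 13 mm above the ball with its loop) on top. At the start it sits cap up on the cork ring, alone, on the other side of the remote from the tray. Its centre is then 45 mm above the bench.
- cork_ring: Fixed cork ring on the bench, 54 mm outside and 40 mm inside diameter, 20 mm high; the bauble starts on it. Origin: centre of its underside.
- tray: Fixed plywood tray block, 200 mm (its x) by 100 mm (its y), 22 mm thick, standing to the left or to the right of the remote. Two round dimples, 40 mm wide and 14 mm deep, 47.5 mm either side of its middle along its x. Origin: centre of its underside.
- pocket (a point): Middle of the mouth of the empty dimple (level with the tray's top, 22 mm above the bench), at x = -47.5 mm of the tray: the dimple nearer the robot. A seated bauble's centre is 24.5 mm above this point. Axes as the tray's.
- sister_center (a point): Centre of the second, identical loose bauble; it sits in the tray's other dimple, 95 mm from the empty one, and stays there.
- console: Fixed camera remote: grey box 150 x 200 x 50 mm on a stand, top face sloping down towards the robot at 25 degrees. Origin: centre of its underside on the bench; x away from the robot, y left, z up (turned a little about z). The black stick stands square to the sloping face: at rest it leans 25 degrees from vertical towards the robot, along (-0.423, 0, 0.906) in this frame.
- guard_bar (a point): Middle of the upper cross bar of the remote's steel guard. The guard lies parallel to the stick at rest, 70 mm from its axis on the side away from the robot: side rails at y = +-105 mm and two cross bars, 122 and 202 mm from the sloping face along the stick, all 10 mm thick. It bars a gripper pointing straight down; come in along the stick, under the bars.
- stick_pivot (a point): Point about which the stick tilts, fixed, in the middle of the sloping face; at (-11, 0, 79) mm in the console's frame. Axes as the console's.
- stick_grip (a point): Middle of the stick's hand grip, 82 mm from the pivot along the stick; moves with the stick. The grip is a black round handle 28 mm in diameter, from 52 to 110 mm along the stick from the pivot; below it are a 14 mm steel rod and a low rubber boot. Its z runs along the stick, outwards; y at rest is the console's y.
- stick_side (a joint): Sideways tilt of the stick in rad: 0 in the middle, + towards the console's +y (left seen from the robot), - towards right; limits +-0.45. Spring centred, 0.5 N m/rad (about 2.5 N at the grip for 0.4 rad). The camera behind the remote pans with it, 1.8 times as far, to the same side.
- stick_fore (a joint): Tilt of the stick up (+, away from the robot) and down (-, towards the robot) the sloping face, rad; 0 in the middle, limits +-0.45, the same spring.
- tin_center (a point): Bystander: stainless steel tin with twist cap, 80 mm diameter, 116 mm high; point at half height.
- mallet: Bystander: wooden mallet lying on the bench, 250 mm long; head a cylinder 60 mm diameter and 120 mm long at the end of its +x. Origin on the bench under the handle, 90 mm from the head's middle.
- tile_offcut: Bystander: grey tile offcut 110 x 80 x 9 mm, flat on the bench near the robot. Origin: centre of its underside.
- scraper: Bystander: yellow plastic scraper lying flat, 185 mm long, 75 mm wide blade towards its +x, 18 mm high. Origin on the bench near its middle.
- mug: Bystander: ceramic mug, 80 mm diameter, 90 mm high. Origin: centre of its underside.
There are look-alikes about, which are no part of the job. What is shaped like the part that bears bauble_center but red is not meant. There is more than one size of the tray; the job needs the smaller.

How it is judged:
By the outcome, as a careful person would: the job done as asked, in the order asked, and still so for the second after the job is handed in, with the robot touching nothing.
It also fails if it takes over 69 s, if anything falls off the work surface, if the arm or the gripper's body presses on something with over 40 N, if the wrist force passes 120 N, or if a joint passes its speed limit or range.

## Robot

A 6-joint arm with a two-finger parallel gripper is mounted at the origin on the work surface. World frame = base frame: x ahead of the robot, y to its left, z up, the work surface at z = 0. Lengths are in m, angles in rad, forces in N, time in s.
With the tool pointing down it reaches from about 0.325 to 0.9 m from the base axis. Payload 6.1 kg.
Tool frame: the origin (TCP) lies midway between the tips of the shut fingers; the grasp point (between the pads) lies 19 mm behind it; x points along the fingers, y is the direction in which the jaws open and shut, and the axes are right-handed (so a half turn about x gives the same grasp; the last joint's range is limited). The gripper opens to 85 mm and grips with 20 to 120 N. Pads are 22 mm wide; open, the fingers measure 114 mm over their backs; the gripper's body (76 mm by 85 mm) begins 54 mm behind the grasp point. The pads swing forward as they close: fully open they stand 13 mm farther back than shut.
Start: joints at [-1.24, 0.22, 1.526, -0, 1.395, -0.126], TCP at [0.276, -0.561, 0.231] pointing down, gripper open.
Joint ranges: [-2.98, 2.98], [-0.91, 2.08], [0.09, 2.57], [-1.24, 4.39], [0.2, 2.65], [-2.68, 2.68]. Speed limits (rad/s): [2.57, 2.57, 3.01, 3.14, 3.14, 3.14].

## Interface

Orientations are given as [roll, pitch, yaw] about the fixed x, y, z axes, in that order (R = Rz(yaw) Ry(pitch) Rx(roll)).
In Python, from plant import movep, move_l, set_joints, gripper_to, hold, inverse_kinematics, observe, get_image, get_calibration, Unreachable, job_done gives the robot as it stands. Calls block until the motion is done:
- movep(position, orientation): joint-space move of the TCP to a pose.
- move_l(position, feed=0.15, rotation=None, max_force=None): straight line of the TCP; rotation=None keeps the orientation; feed is the mean speed in m/s. With max_force (N) it stops when the force on the tool has changed by that much, and returns True; else False.
- set_joints(angles): joint-space move.
- gripper_to(opening, f_grip=None): finger opening in m; f_grip is the grip in N (None keeps the last); returns when the fingers have stopped.
- hold(seconds).
- inverse_kinematics(position, orientation): joint angles nearest the present ones, or None.
- observe(): the state.
- get_image(name): name is "scene" or "side" or "wrist"; returns (picture, depth): 480x640x3 uint8, red, green, blue; 480x640 float32, m along the optical axis (not along the pixel's ray), 0 where there is no reading.
- get_calibration(name): a dict with "intrinsics" (3x3 intrinsics, pixels), "dist_coeffs" ([k1, k2, p1, p2, k3] as OpenCV has them; the pictures are not rectified), "world_from_camera" (4x4, takes a point from camera to world coordinates). Camera axes: x right, y down, z forward; pixel columns grow to the right and rows downward; lengths in m; the calibration is good to about 2 mm. A picture is of the moment at which its call begins: read the wrist's pose just before it. get_calibration takes no time and is no camera call; for the wrist camera it gives the pose at the moment of the call.
A pose or a line that the arm cannot do raises Unreachable and nothing moves.
- job_done(): hands the job in, once; it reports no verdict.
The state is a dict: "time_s": time; "q": joint angles; "joint_velocities": joint speeds; "joint_torque": joint torques, N m; "eef_pos": TCP position; "tcp_rot": TCP orientation; "ft_force": force on the tool from outside, world axes, zero at the start; "torque": the same for the moment, N m; "opening": finger opening in m.
Only numpy, scipy, OpenCV 4.12 (cv2) and the standard library are available. Lean on these libraries where they do the work, as an engineer would, in place of code of your own. Each camera call takes 0.05 s, during which the arm holds its last target.

## Working session

There is one attempt and no reset: what is moved stays moved. The work goes in short steps, each a Python script; the robot and the scene stay as the last script left them, time stands still between calls to the robot, and variables do not carry over. Pictures are saved under pics/ and viewed, and the job is handed in when it is done.

```bash
ls; mkdir -p pics
python3 - <<'E'
from plant import *
import cv2,numpy as np
print(observe())
for n in("scene","side"):
    p,d=get_image(n); cv2.imwrite(f"pics/{n}0.png",p[:,:,::-1]); np.save(f"pics/{n}0d.npy",d); np.save(f"pics/{n}0.npy",p)
    c=get_calibration(n);print(n,c)
E
```

```text
pics
{'time_s': 0.0, 'q': array([-1.24009765e+00,  2.21217727e-01,  1.52757941e+00,  4.20422907e-06,
        1.39469181e+00, -1.26113939e-01]), 'joint_velocities': array([-1.22588442e-03,  9.89787909e-04,  1.07306643e-03,  7.67088388e-04,
        7.04384751e-05,  1.76837161e-03]), 'joint_torque': array([ 3.00368720e-05, -4.96899998e+01, -3.89394128e+01, -1.99931310e-04,
        1.10849089e-02, -3.37706354e-05]), 'eef_pos': array([ 0.27547939, -0.5603608 ,  0.23022121]), 'tcp_rot': array([-1.69909231,  1.56890003,  1.89931222]), 'ft_force': array([0.50921504, 0.31912259, 0.0760308 ]), 'torque': array([0.01183732, 0.03113681, 0.00771122]), 'opening': 0.08545336283211073}
scene {'intrinsics': array([[453.03492239,   0.        , 327.21824245],
       [  0.        , 453.03492239, 230.58343806],
       [  0.        ,   0.        ,   1.        ]]), 'dist_coeffs': array([0.00565072, 0.        , 0.        , 0.        , 0.        ]), 'world_from_camera': array([[ 0.75492851,  0.35095535, -0.55399755,  1.12669247],
       [ 0.65575702, -0.39352974,  0.6442958 , -0.80028986],
       [ 0.00810455, -0.84968505, -0.52722826,  0.80576839],
       [ 0.        ,  0.        ,  0.        ,  1.        ]])}
side {'intrinsics': array([[471.76381253,   0.        , 322.66675488],
       [  0.        , 471.76381253, 240.95103424],
       [  0.        ,   0.        ,   1.        ]]), 'dist_coeffs': array([-0.01024208,  0.        ,  0.        ,  0.        ,  0.        ]), 'world_from_camera': array([[-0.97775137, -0.12077012,  0.17151337,  0.2587033 ],
       [-0.20937783,  0.61167175, -0.76290143,  1.00803928],
       [-0.01277419, -0.78183902, -0.62334948,  1.03975372],
       [ 0.        ,  0.        ,  0.        ,  1.        ]])}
```

View pics/scene0.png

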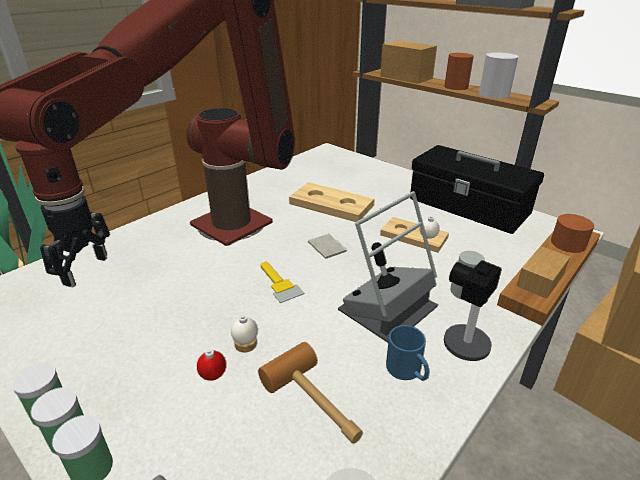

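View pics/side0.png

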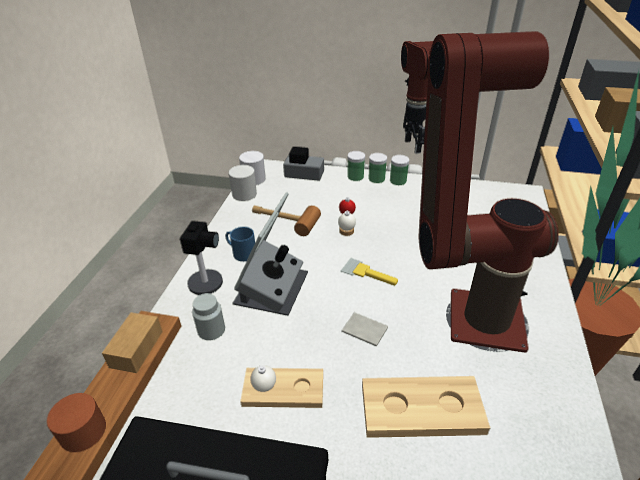

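The white bauble on cork is at scene (244,332) and side (347,222). The things it could be mistaken for are the red bauble at scene (211,365), side (347,207), and the sister bauble at scene (430,228), side (263,380). The tray is the small one holding the sister: scene (415,234), side (283,387), with its empty dimple at side (302,386). The larger tray at scene (331,201), side (425,405) is a decoy. Next I'll check close crops.

Run:
```python
import cv2,numpy as np
s=np.load("pics/scene0.npy")[:,:,::-1];t=np.load("pics/side0.npy")[:,:,::-1]
def cr(im,u,v,w=50):
    return cv2.resize(im[v-w:v+w,u-w:u+w],(390,290*390//390 if 0 else 390),interpolation=cv2.INTER_CUBIC)
a=np.hstack([cr(s,235,340,45),cr(t,347,222,30)])
cv2.imwrite("pics/c1.png",a)
cv2.imwrite("pics/c2.png",np.hstack([cr(t,283,387,45),cr(t,270,270,50)]))
cv2.imwrite("pics/c3.png",np.hstack([cr(s,415,230,40),cr(s,390,260,75)]))
```

```text
(no output)
```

View pics/c1.png

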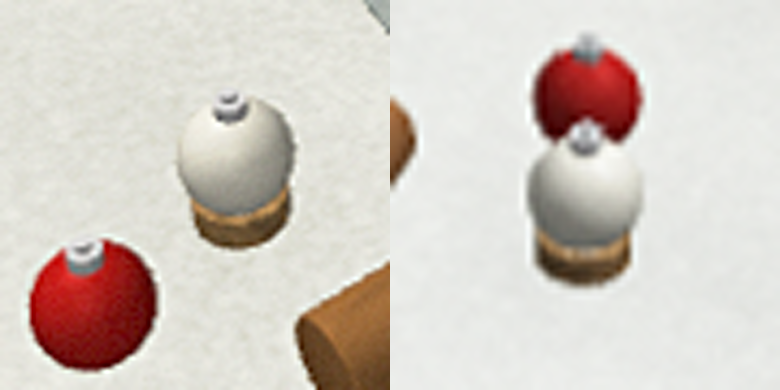

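View pics/c2.png

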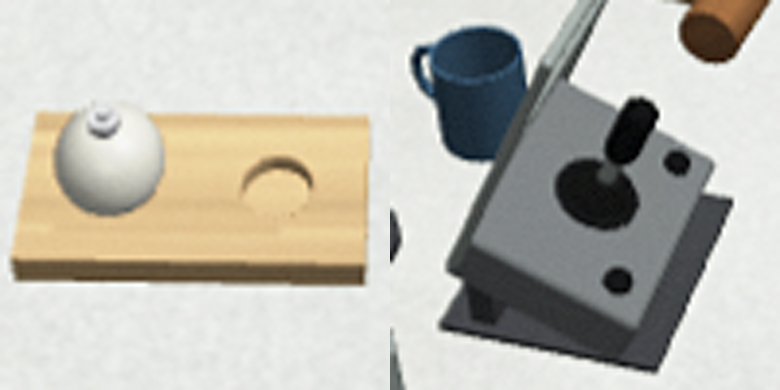

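View pics/c3.png

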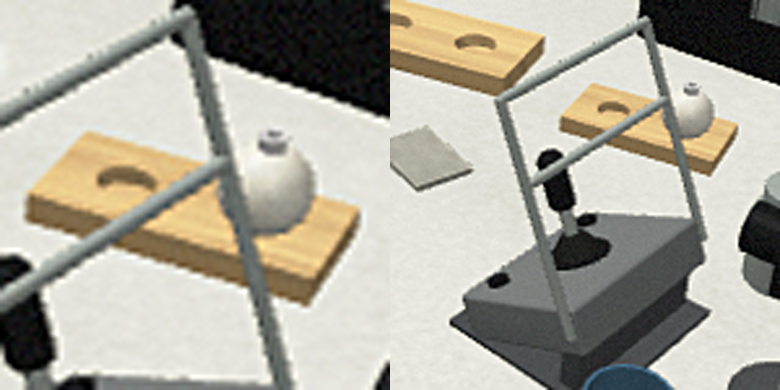

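```bash
cat > h.py <<'E'
import cv2,numpy as np
from plant import *
def ray(c,uv):
    p=cv2.undistortPoints(np.array(uv,float).reshape(-1,1,2),c["intrinsics"],c["dist_coeffs"])[:,0]
    T=c["world_from_camera"]; d=np.c_[p,np.ones(len(p))]@T[:3,:3].T
    return T[:3,3],d      # d scaled so depth=1
def onz(c,uv,z):
    o,d=ray(c,uv); return o+d*((z-o[2])/d[:,2])[:,None]
def tri(c1,u1,c2,u2):
    o1,d1=ray(c1,u1);o2,d2=ray(c2,u2);d1=d1[0]/np.linalg.norm(d1);d2=d2[0]/np.linalg.norm(d2)
    A=np.c_[d1,-d2];s=np.linalg.lstsq(A,o2-o1,rcond=None)[0]
    a,b=o1+s[0]*d1,o2+s[1]*d2
    return (a+b)/2,np.linalg.norm(a-b)
def cloud(c,d):
    v,u=np.mgrid[0:480,0:640];o,r=ray(c,np.c_[u.ravel(),v.ravel()])
    return (o+r*d.reshape(-1,1)).reshape(480,640,3)
E
python3 - <<'E'
from h import *
np.set_printoptions(precision=4,suppress=True)
S=get_calibration("scene");T=get_calibration("side")
s=np.load("pics/scene0.npy");t=np.load("pics/side0.npy");sd=np.load("pics/scene0d.npy");td=np.load("pics/side0d.npy")
print("bauble",tri(S,[244.7,330.8],T,[347,221.5]),onz(S,[[244.7,330.8]],.045),onz(T,[[347,221.5]],.045))
f=90/390
cor=[(np.array(p)*f+(238,342)) for p in((38,113),(370,117),(363,265),(13,262),(277,186))]
print("tray",onz(T,cor,.022))
print("sister",onz(T,[np.array((109,157))*f+(238,342)],.0465),onz(S,[[430.3,229]],.0465))
print("dimple scene",onz(S,[np.array((126,180))*80/390+(375,190)],.022))
print("grip",tri(S,[378.8,255],T,[282.3,253.3]))
C=cloud(T,td)
# console top plane from side depth: grey pixels
def P(im,C,u,v): return C[v,u]
for u,v in[(345,268),(300,262),(262,245),(250,285),(290,300),(295,275),(282,296)]: print((u,v),C[v,u])
g=lambda x,y:np.array((x-390,y))/3.9+(220,220)
# box lower edge corners (near robot) and plate corners
for n,z,ps in(("plate",.0,[(733,198),(660,370),(440,328)]),("boxlow",.048,[(715,165),(632,328)])):
    w=onz(T,[g(*p) for p in ps],z);print(n,w); d=w[0]-w[1];print("yaw",np.arctan2(d[0],-d[1]))
print([C[int(g(*p)[1]),int(g(*p)[0])] for p in((705,170),(630,318))])
E
```

```text
bauble (array([ 0.472 , -0.3349,  0.0438]), np.float64(0.003301966689387006)) [[ 0.475  -0.3354  0.045 ]] [[ 0.4706 -0.3349  0.045 ]]
tray [[0.6212 0.318  0.022 ]
 [0.4258 0.2809 0.022 ]
 [0.409  0.3786 0.022 ]
 [0.6016 0.4164 0.022 ]
 [0.4686 0.3385 0.022 ]]
sister [[0.5625 0.3553 0.0465]] [[0.5693 0.3549 0.0465]]
dimple scene [[0.4711 0.3383 0.022 ]]
grip (array([ 0.6094, -0.0004,  0.1495]), np.float64(0.004053017110591813))
(345, 268) [ 0.4405 -0.1257  0.012 ]
(300, 262) [ 0.5786 -0.081   0.0527]
(262, 245) [ 0.6991 -0.0782  0.1056]
(250, 285) [0.6824 0.0901 0.0934]
(290, 300) [0.579  0.0479 0.0103]
(295, 275) [ 0.5806 -0.0249  0.0469]
(282, 296) [0.593  0.0765 0.0528]
plate [[ 0.5593 -0.1018  0.    ]
 [ 0.5684  0.0978  0.    ]
 [ 0.7483  0.0894  0.    ]]
yaw -0.045578567414649225
boxlow [[ 0.5693 -0.0868  0.048 ]
 [ 0.5855  0.1036  0.048 ]]
yaw -0.08514267740021704
[array([ 0.5786, -0.0803,  0.049 ]), array([0.5919, 0.0923, 0.0481])]
```

```bash
cat >> h.py <<'E'
from scipy.spatial.transform import Rotation as Rn
np.set_printoptions(precision=4,suppress=True)
def rpy(x,y):
    x=np.array(x,float);x/=np.linalg.norm(x);y=np.array(y,float);y-=x*(x@y);y/=np.linalg.norm(y)
    import warnings;warnings.simplefilter("ignore")
    return Rn.from_matrix(np.c_[x,y,np.cross(x,y)]).as_euler("xyz")
def down(a): return rpy((0,0,-1),(np.cos(a),np.sin(a),0))   # a: direction of jaw axis
def shot(n,f):
    c=get_calibration(n);p,d=get_image(n);cv2.imwrite(f"pics/{f}.png",p[:,:,::-1]);np.savez(f"pics/{f}.npz",p=p,d=d,K=c["intrinsics"],D=c["dist_coeffs"],T=c["world_from_camera"]);return c,p,d
E
python3 - <<'E'
from h import *
S=get_calibration("scene");T=get_calibration("side")
print("red",onz(S,[[211,366]],.032),"mallet head",onz(S,[[262,374],[314,350],[288,366]],.03))
print("scraper",onz(S,[[265,264],[300,292]],.01))
print(Rn.from_euler("xyz",observe()["tcp_rot"]).as_matrix())
for a in np.deg2rad([0,20,-20,45,-45,90,-90,110,180]):
  for p in([.472,-.335,.2],[.472,-.335,.02],[.468,.339,.2],[.468,.339,.03]):
    q=inverse_kinematics(p,down(a)); print(np.rad2deg(a),p,q)
E
```

```text
red [[ 0.4916 -0.4459  0.032 ]] mallet head [[ 0.5899 -0.3863  0.03  ]
 [ 0.6274 -0.2619  0.03  ]
 [ 0.6162 -0.3339  0.03  ]]
scraper [[ 0.276  -0.0931  0.01  ]
 [ 0.4437 -0.1176  0.01  ]]
[[-0.0006  0.4411 -0.8975]
 [ 0.0017 -0.8975 -0.4411]
 [-1.     -0.0018 -0.0002]]
0.0 [0.472, -0.335, 0.2] [-0.7535  0.1348  1.6837  0.      1.3231 -0.7535]
0.0 [0.472, -0.335, 0.02] [-0.7535  0.3556  1.7931  0.      0.993  -0.7535]
0.0 [0.468, 0.339, 0.2] [ 0.4905  0.1326  1.6861 -0.      1.3229  0.4905]
0.0 [0.468, 0.339, 0.03] [ 0.4905  0.3379  1.7933 -0.      1.0103  0.4905]
20.0 [0.472, -0.335, 0.2] [-0.7535  0.1348  1.6837  0.      1.3231 -1.1025]
20.0 [0.472, -0.335, 0.02] [-0.7535  0.3556  1.7931  0.      0.993  -1.1025]
20.0 [0.468, 0.339, 0.2] [ 0.4905  0.1326  1.6861 -0.      1.3229  0.1414]
20.0 [0.468, 0.339, 0.03] [ 0.4905  0.3379  1.7933 -0.      1.0103  0.1414]
-20.0 [0.472, -0.335, 0.2] [-0.7535  0.1348  1.6837  0.      1.3231 -0.4044]
-20.0 [0.472, -0.335, 0.02] [-0.7535  0.3556  1.7931  0.      0.993  -0.4044]
-20.0 [0.468, 0.339, 0.2] [ 0.4905  0.1326  1.6861 -0.      1.3229  0.
[... 1222 characters left out ...]
2.0612]
-90.0 [0.468, 0.339, 0.03] [ 0.4905  0.3379  1.7933 -0.      1.0103  2.0612]
110.0 [0.472, -0.335, 0.2] [-0.7535  0.1348  1.6837  0.      1.3231 -2.6733]
110.0 [0.472, -0.335, 0.02] [-0.7535  0.3556  1.7931  0.      0.993  -2.6733]
110.0 [0.468, 0.339, 0.2] [ 0.4905  0.1326  1.6861 -0.      1.3229 -1.4294]
110.0 [0.468, 0.339, 0.03] [ 0.4905  0.3379  1.7933 -0.      1.0103 -1.4294]
180.0 [0.472, -0.335, 0.2] [-0.7535  0.1348  1.6837  0.      1.3231  2.3881]
180.0 [0.472, -0.335, 0.02] [-0.7535  0.3556  1.7931  0.      0.993   2.3881]
180.0 [0.468, 0.339, 0.2] [ 0.4905  0.1326  1.6861 -0.      1.3229 -2.6511]
180.0 [0.468, 0.339, 0.03] [ 0.4905  0.3379  1.7933 -0.      1.0103 -2.6511]
```

Run:
```python
from h import *
movep([.472,-.335,.21],down(0.1))
c,p,d=shot("wrist","w1")
o=observe();print(o["time_s"],o["eef_pos"]);print(c["world_from_camera"])
```

```text
1.3 [ 0.4715 -0.3361  0.2101]
[[ 0.9952  0.0941  0.0266  0.4669]
 [ 0.0978 -0.9604 -0.2609 -0.2695]
 [ 0.001   0.2622 -0.965   0.3524]
 [ 0.      0.      0.      1.    ]]
```

View pics/w1.png

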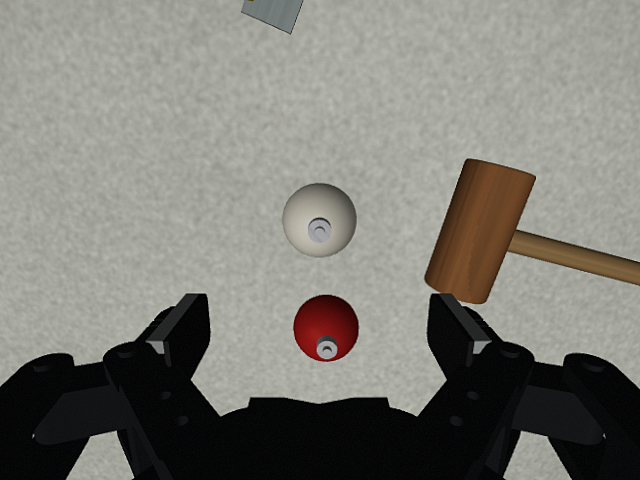

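The wrist view shows the white bauble at about (319,220), the red one at (326,328) and the mallet at (480,230). The open fingers are at the bottom edge of the picture.

Run:
```python
from h import *
z=np.load("pics/w1.npz");c=dict(intrinsics=z["K"],dist_coeffs=z["D"],world_from_camera=z["T"])
hsv=cv2.cvtColor(z["p"],cv2.COLOR_RGB2HSV)
d=z["d"];W=cloud(c,d)
m=((W[...,2]>.03)&(d>0)).astype(np.uint8);m[290:]=0;m[:,400:]=0
n,l,st,ce=cv2.connectedComponentsWithStats(m);print(st,ce)
k=1+np.argmax(st[1:,4]);cn=cv2.findContours((l==k).astype(np.uint8),cv2.RETR_EXTERNAL,cv2.CHAIN_APPROX_NONE)[0][0]
print(cv2.minEnclosingCircle(cn))
for u in(cv2.minEnclosingCircle(cn)[0],(319,220),(320,220)):print(onz(c,[u],.045))
P=W[l==k];P=P[P[:,2]>.05]
A=np.c_[2*P,np.ones(len(P))];x=np.linalg.lstsq(A,(P**2).sum(1),rcond=None)[0];print("sph",x[:3],np.sqrt(x[3]+x[:3]@x[:3]))
```

```text
[[     0      0    640    480 302859]
 [   283    183     74     75   4341]] [[319.504  239.7795]
 [319.223  219.9984]]
((319.19305419921875, 220.08868408203125), 37.333736419677734)
[[ 0.4746 -0.3366  0.045 ]]
[[ 0.4745 -0.3366  0.045 ]]
[[ 0.4753 -0.3365  0.045 ]]
sph [ 0.4746 -0.3361  0.0546] 0.026615145413668145
```

```bash
python3 - <<'E'
from h import *
X,Y=.474,-.336
move_l([X,Y,.10],feed=.2,rotation=down(0.1))
print(move_l([X,Y,.0235],feed=.06,max_force=6))
print(observe()["eef_pos"],observe()["ft_force"])
gripper_to(.058,25)
o=observe();print(o["opening"],o["ft_force"],o["eef_pos"],o["time_s"])
shot("wrist","w2");shot("side","s2")
E
python3 -c "
import numpy as np,cv2
a=cv2.imread('pics/w2.png');b=cv2.imread('pics/s2.png')[180:270,290:410]
cv2.imwrite('pics/w2s.png',np.hstack([cv2.resize(a,(400,300)),cv2.resize(b,(400,300))]))"
```

```text
False
[ 0.4743 -0.3363  0.024 ] [ 0.6121 -0.2939  0.9792]
0.06290815939858481 [-6.916   0.2312  7.6545] [ 0.4728 -0.3364  0.0243] 3.7667
```

View pics/w2s.png

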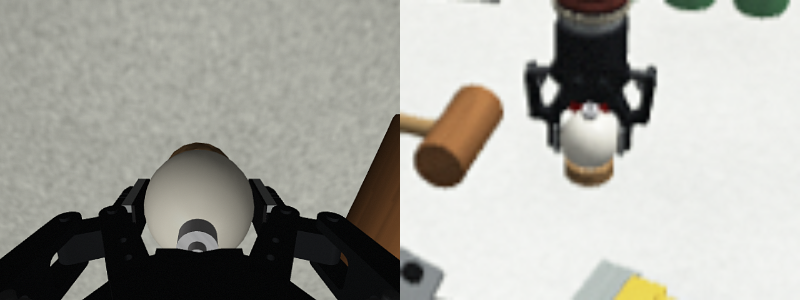

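```bash
python3 - <<'E'
from h import *
o=observe();p=o["eef_pos"]
move_l([p[0],p[1],.07],feed=.05)
hold(.2)
o=observe();print(o["opening"],o["ft_force"],o["eef_pos"],o["time_s"])
c,im,d=shot("wrist","w3");S,_,_=shot("scene","s3");T,_,_=shot("side","t3")
E
python3 -c "
import numpy as np,cv2
a=cv2.imread('pics/w3.png');b=cv2.imread('pics/t3.png')[170:260,290:410];c=cv2.imread('pics/s3.png')[270:360,185:305]
cv2.imwrite('pics/w3s.png',np.vstack([np.hstack([cv2.resize(b,(400,300)),cv2.resize(c,(400,300))]),np.hstack([cv2.resize(a,(400,300))]*2)]))"
```

```text
0.06274077672666624 [-0.244  -0.0879 -1.0254] [ 0.4726 -0.3362  0.0696] 5.15
```

View pics/w3s.png

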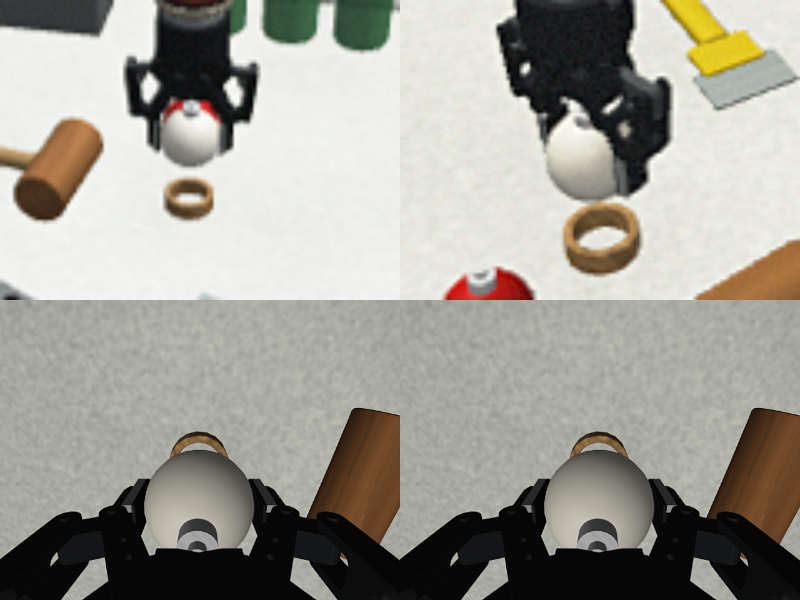

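Run:
```python
from h import *
z=np.load("pics/w3.npz");c=dict(intrinsics=z["K"],dist_coeffs=z["D"],world_from_camera=z["T"])
o=observe();R=Rn.from_euler("xyz",o["tcp_rot"]).as_matrix();p=o["eef_pos"]
g=cv2.cvtColor(z["p"],cv2.COLOR_RGB2HSV)
d=z["d"];print(d[260:400:20,318])
m=((d>0)&(d<.24)&(g[...,2]>85)&(g[...,1]<60)).astype(np.uint8);m[395:]=0;m[:,:225]=0;m[:,412:]=0
n,l,st,ce=cv2.connectedComponentsWithStats(m);k=1+np.argmax(st[1:,4]);print(st[k])
cn=max(cv2.findContours((l==k).astype(np.uint8),cv2.RETR_EXTERNAL,cv2.CHAIN_APPROX_NONE)[0],key=len)[:,0].astype(float)
e=cn[cn[:,1]<325]
A=np.c_[2*e,np.ones(len(e))];x=np.linalg.lstsq(A,(e**2).sum(1),rcond=None)[0];print("circ",x[:2],np.sqrt(x[2]+x[:2]@x[:2]))
oo,dr=ray(c,[x[:2]]);f=c["intrinsics"][0,0];r=np.sqrt(x[2]+x[:2]@x[:2])
w=onz(c,[x[:2]],p[2]+.0207)[0];w2=oo+dr[0]*f*.032/r
for q in(w,w2):print(q,"tool",R.T@(q-p))
move_l([p[0],p[1],.16],feed=.2)
movep([.40,0,.28],down(.9))
movep([.4682,.339,.16],down(.19+np.pi/2))
c,im,d=shot("wrist","w4");o=observe();print(o["opening"],o["eef_pos"],o["time_s"],o["ft_force"])
```

```text
[0.1171 0.1114 0.1078 0.1042 0.1047 0.0997 0.0959]
[  225     0   187   395 65427]
circ [320.5647 143.613 ] 133.16764182616134
[ 0.4688 -0.2714  0.0905] tool [-0.0207  0.0025 -0.065 ]
[ 0.4686 -0.2711  0.1211] tool [-0.0513  0.0023 -0.0654]
0.06269146464449786 [0.4692 0.338  0.1608] 8.6833 [ 0.5869 -0.3821 -0.7845]
```

View pics/w4.png

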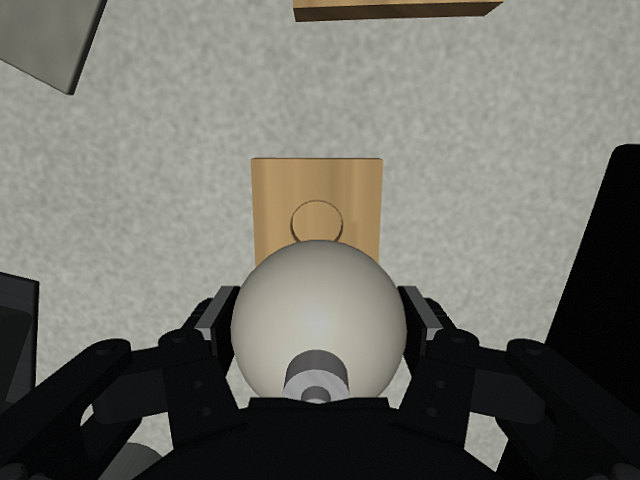

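The wrist view shows the bauble centred at about (319,328) with a radius of 88 px. The empty dimple is at about (317,225), and the tray's near end edge runs from (251,158) to (383,158).

Run:
```python
from h import *
z=np.load("pics/w4.npz");c=dict(intrinsics=z["K"],dist_coeffs=z["D"],world_from_camera=z["T"])
o=observe();R=Rn.from_euler("xyz",o["tcp_rot"]).as_matrix();p=o["eef_pos"]
d=z["d"]
m=((d>0)&(d<.17)).astype(np.uint8);m[395:]=0;m[:,:225]=0;m[:,412:]=0
cn=max(cv2.findContours(m,cv2.RETR_EXTERNAL,cv2.CHAIN_APPROX_NONE)[0],key=len)[:,0].astype(float)
e=cn[(cn[:,1]<285)&(cn[:,0]>235)&(cn[:,0]<402)]
A=np.c_[2*e,np.ones(len(e))];x=np.linalg.lstsq(A,(e**2).sum(1),rcond=None)[0];r=np.sqrt(x[2]+x[:2]@x[:2]);print("circ",x[:2],r)
oo,dr=ray(c,[x[:2]]);f=c["intrinsics"][0,0]
for w in(onz(c,[x[:2]],p[2]+.0207)[0],oo+dr[0]*f*.032/r): print("ball",w,"tool",R.T@(w-p))
print("dimple",onz(c,[[316.7,225.5]],.022)); 
w=onz(c,[[251,158],[383,158]],.022);print("edge",w,w.mean(0)+.0525*np.array([np.cos(.19),np.sin(.19),0]),np.arctan2(w[0,0]-w[1,0],w[1,1]-w[0,1]))
a=cv2.imread('pics/w4.png')[140:300,230:410];cv2.imwrite('pics/w4c.png',cv2.resize(a,None,fx=4,fy=4,interpolation=cv2.INTER_CUBIC)[:600])
```

```text
circ [318.3743 325.9935] 85.99857774210969
ball [0.4711 0.3385 0.1815] tool [-0.0207  0.0002  0.002 ]
ball [0.472  0.3387 0.18  ] tool [-0.0192  0.0002  0.0029]
dimple [[0.4712 0.3372 0.022 ]]
edge [[0.4292 0.279  0.022 ]
 [0.4106 0.3765 0.022 ]] [0.4715 0.3376 0.022 ] 0.18794342842974
```

View pics/w4c.png

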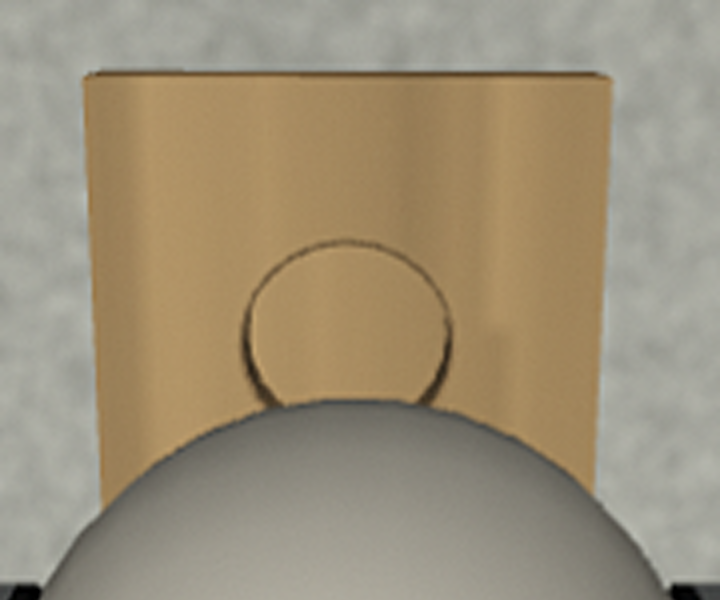

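```bash
python3 - <<'E'
from h import *
X,Y=.4690,.3368
move_l([X,Y,.06],feed=.15)
f0=observe()["ft_force"]
r=move_l([X,Y,.0235],feed=.03,max_force=2.5)
o=observe();print(r,o["eef_pos"],o["ft_force"]-f0,o["time_s"])
shot("side","t5");shot("wrist","w5")
E
python3 -c "
import numpy as np,cv2
a=cv2.imread('pics/w5.png');b=cv2.imread('pics/t5.png')[340:430,230:350]
cv2.imwrite('pics/w5s.png',np.hstack([cv2.resize(a,(400,300)),cv2.resize(b,(400,300))]))"
```

```text
True [0.469  0.3367 0.0264] [1.3842 0.0339 4.1681] 10.5167
```

View pics/w5s.png

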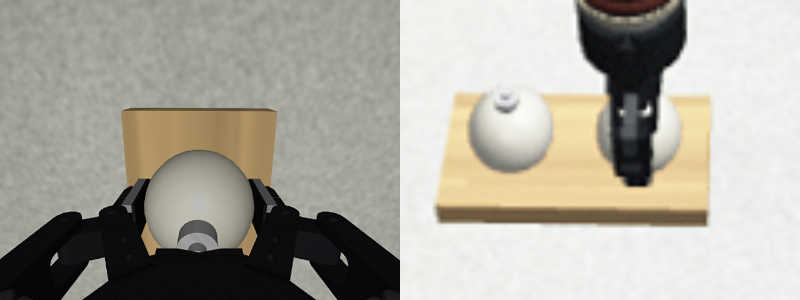

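```bash
python3 - <<'E'
from h import *
gripper_to(.066);gripper_to(.085)
o=observe();p=o["eef_pos"];print(p,o["opening"],o["ft_force"])
move_l([p[0],p[1],.12],feed=.08)
c,im,d=shot("wrist","w6");shot("side","t6")
move_l([p[0],p[1],.2],feed=.2);print(observe()["time_s"])
E
python3 -c "
import numpy as np,cv2
a=cv2.imread('pics/w6.png');b=cv2.imread('pics/t6.png')[340:430,230:350]
cv2.imwrite('pics/w6s.png',np.hstack([cv2.resize(a,(400,300)),cv2.resize(b,(400,300))]))"
```

```text
[0.4678 0.3361 0.0253] 0.08483492551311027 [-0.3488  0.0951 -0.2332]
13.15
```

View pics/w6s.png

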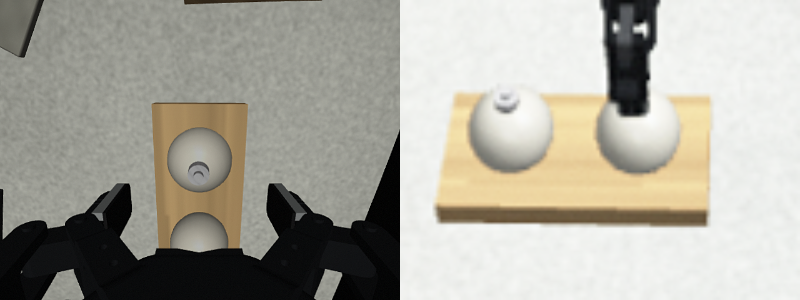

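```bash
cat >> h.py <<'E'
def con(yaw):
    Y=Rn.from_euler("z",yaw).as_matrix();return Y@[-.4226,0,.9063],Y@[0,1,0],Y@[.9063,0,.4226]
def toolpose(piv,yaw,along,th=0,ph=0):
    """TCP pose for tool along the stick; along = TCP distance from pivot; th side tilt(+ left)"""
    s,y,a=con(yaw);Q=Rn.from_rotvec(-th*a)
    s2=Q.apply(s);return np.array(piv)+along*s2, rpy(-s2,Q.apply(y))
E
python3 - <<'E'
from h import *
piv=np.array([.643,-.002,.079]);yaw=-.065
P,o=toolpose(piv,yaw,.20)
movep([.42,.15,.30],down(np.pi/2))
q0=observe()["q"]
q=inverse_kinematics(P,o);print(P,q)
for al in(.2,.064):
  for th in(0,.2,.42):
    print(al,th,inverse_kinematics(*toolpose(piv,yaw,al,th)))
movep(P,o)
c,im,d=shot("wrist","w7");o=observe();print(o["eef_pos"],o["time_s"])
shot("scene","s7")
E
```

```text
[0.5587 0.0035 0.2603] [-0.1589 -0.2986  2.0343  0.048   0.9718 -1.683 ]
0.2 0 [-0.1589 -0.2986  2.0343  0.048   0.9718 -1.683 ]
0.2 0.2 [ 0.0913 -0.2161  1.9863 -0.3166  0.9923 -1.2469]
0.2 0.42 [ 0.3127 -0.0289  1.8797 -0.6152  1.1276 -0.8741]
0.064 0 [-0.1474 -0.0074  2.0232  0.0545  0.6915 -1.6875]
0.064 0.2 [ 0.0186  0.0427  1.9876 -0.3586  0.7242 -1.2192]
0.064 0.42 [ 0.178   0.164   1.9075 -0.689   0.8766 -0.8332]
[0.5587 0.0048 0.2602] 14.8917
```

View pics/w7.png

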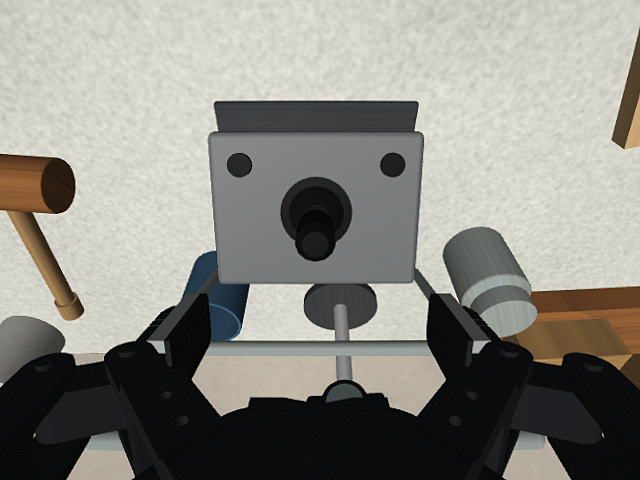

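View pics/s7.png

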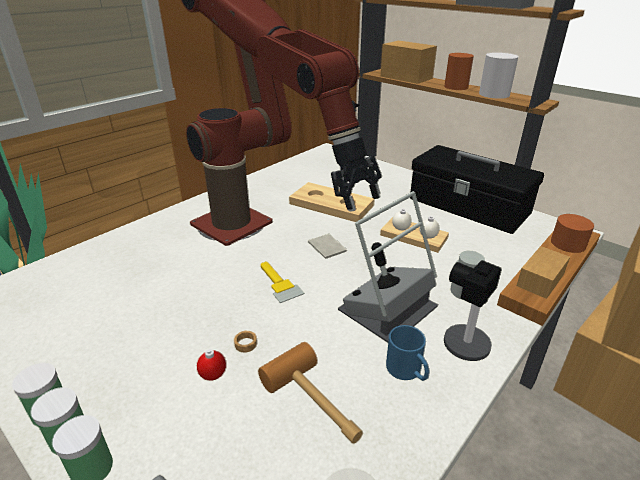

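Run:
```python
from h import *
z=np.load("pics/w7.npz");c=dict(intrinsics=z["K"],dist_coeffs=z["D"],world_from_camera=z["T"])
p=z["p"];d=z["d"];W=cloud(c,d)
print("boot on .079",onz(c,[[316,212]],.081))
lo=onz(c,[[211,133],[422,133]],.0473);up=onz(c,[[218.5,282.5],[415,282.5]],.1107)
print(lo,up);dl=lo[1]-lo[0];du=up[1]-up[0]
for e in(dl,du):print("len",np.linalg.norm(e),"yaw",np.arctan2(-e[0],e[1]))
print("face centre",(lo.mean(0)+up.mean(0))/2)
# depth plane
g=p.max(2);m=(g>95)&(g<160)&(p.max(2)-p.min(2)<20);m[:140]=0;m[275:]=0;m[:,:225]=0;m[:,:410]&=True;m[:,410:]=0
P=W[m&(d>0)];cen=np.median(P,0);u,s,v=np.linalg.svd((P-P.mean(0))[::7],full_matrices=False);print("n",v[2],"mean",P.mean(0))
n=v[2]*np.sign(v[2][2]);print("yaw from n",np.arctan2(-n[1],-n[0]),np.arccos(n[2])*57.3)
# knob top: dark, z>.15
k=(p.max(2)<70)&(W[...,2]>.14)&(W[...,2]<.22);k[280:]=0;k[:,:270]=0;k[:,360:]=0
v_,u_=np.nonzero(k);print("knob",u_.min(),u_.max(),v_.min(),v_.max(),W[k].mean(0),W[k][:,2].max())
cv2.imwrite("pics/w7c.png",cv2.resize(p[160:285,240:390,::-1],None,fx=4.7,fy=4.7,interpolation=cv2.INTER_CUBIC))
```

```text
boot on .079 [[ 0.6435 -0.0024  0.081 ]]
[[ 0.5736 -0.093   0.0473]
 [ 0.586   0.0977  0.0473]] [[ 0.7021 -0.1038  0.1107]
 [ 0.715   0.0919  0.1107]]
len 0.19108904859752254 yaw -0.06502169241131864
len 0.1961297942887524 yaw -0.06574627481526822
face centre [ 0.6442 -0.0018  0.079 ]
n [ 0.4229 -0.0267 -0.9058] mean [ 0.6421 -0.001   0.0771]
yaw from n -0.06298706604509784 25.069648070122295
knob 295 335 214 261 [0.5985 0.0004 0.1719] 0.18331576242000797
```

View pics/w7c.png

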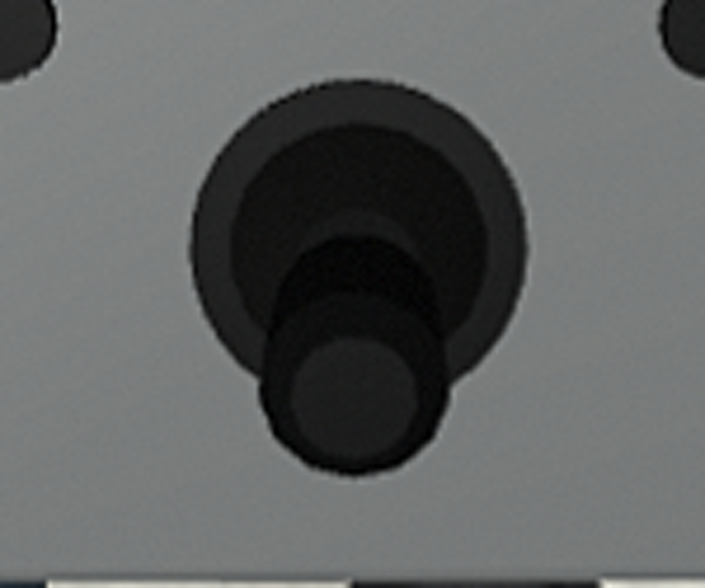

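The pivot estimates from the boot centre, the face corners and depth agree: (0.6435, -0.002, 0.079) with yaw -0.065. Next I'll come in along the stick and grip it.

```bash
cat >> h.py <<'E'
PIV=np.array([.6435,-.002,.079]);YAW=-.065
def ml(al,th,feed=.06,**k):
    P,o=toolpose(PIV,YAW,al,th);return move_l(P,feed=feed,rotation=o,**k)
E
python3 - <<'E'
from h import *
z=np.load("pics/w7.npz");c=dict(intrinsics=z["K"],dist_coeffs=z["D"],world_from_camera=z["T"])
print("knob end",onz(c,[[315.3,244.7]],.1787),PIV+.11*con(YAW)[0])
gripper_to(.06)
ml(.17,0.01,.1)
f0=observe()["ft_force"]
print(ml(.064,0.01,.06,max_force=5))
o=observe();print(o["eef_pos"],toolpose(PIV,YAW,.064,.01)[0],o["ft_force"]-f0,o["time_s"])
shot("wrist","w8")
E
```

```text
knob end [[0.5992 0.0005 0.1787]] [0.5971 0.001  0.1787]
False
[0.6167 0.0004 0.1375] [0.6166 0.0004 0.137 ] [-0.8998  0.3082  0.3305] 17.6833
```

View pics/w8.png

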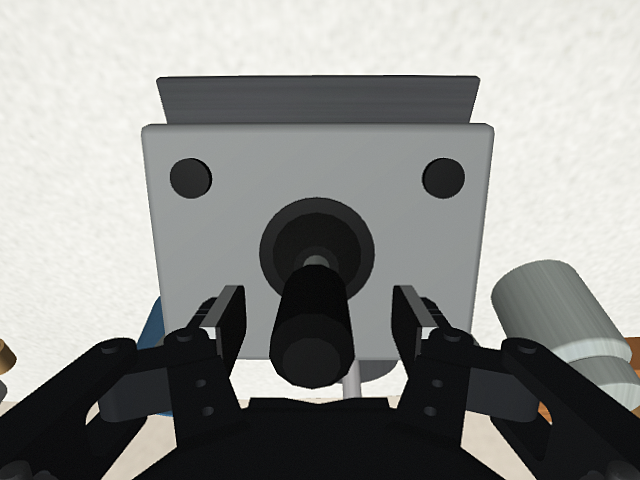

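The stick lies between the pads, at about (313,330). The pad midpoint is at about x=319, so closing nudges the stick a little towards the tray, which is the permitted side.

```bash
python3 - <<'E'
from h import *
gripper_to(.024,20)
o=observe();print(o["opening"],o["ft_force"],o["eef_pos"],o["time_s"])
for th in(.1,.2,.3,.40):
    ml(.064,th,.08);o=observe();print(th,o["ft_force"],o["eef_pos"],toolpose(PIV,YAW,.064,th)[0])
hold(.3)
shot("scene","s9");shot("side","t9");shot("wrist","w9");o=observe();print(o["ft_force"],o["opening"],o["time_s"])
E
python3 -c "
import numpy as np,cv2
a=cv2.imread('pics/w9.png');b=cv2.imread('pics/t9.png')[180:330,170:370];c=cv2.imread('pics/s9.png')[170:360,330:530]
cv2.imwrite('pics/w9s.png',np.vstack([np.hstack([cv2.resize(b,(400,300)),cv2.resize(c,(400,300))]),np.hstack([cv2.resize(a,(400,300)),cv2.resize(cv2.imread('pics/s9.png'),(400,300))])]))"
```

```text
0.027718345962990464 [-2.7685 -1.2299  1.7902] [0.6167 0.0001 0.1374] 18.1167
0.1 [-1.7536 -5.5257  2.4424] [0.6172 0.006  0.1371] [0.6171 0.0061 0.1367]
0.2 [-2.2315 -5.1915  3.9841] [0.618  0.0122 0.1361] [0.6179 0.0124 0.1358]
0.3 [-2.3637 -4.5985  4.458 ] [0.619  0.0182 0.1347] [0.6189 0.0186 0.1344]
0.4 [-1.0813 -4.482   5.2472] [0.6202 0.0242 0.1325] [0.6203 0.0245 0.1324]
[-2.6421 -2.3008  4.7424] 0.027273280071293586 19.825
```

View pics/w9s.png

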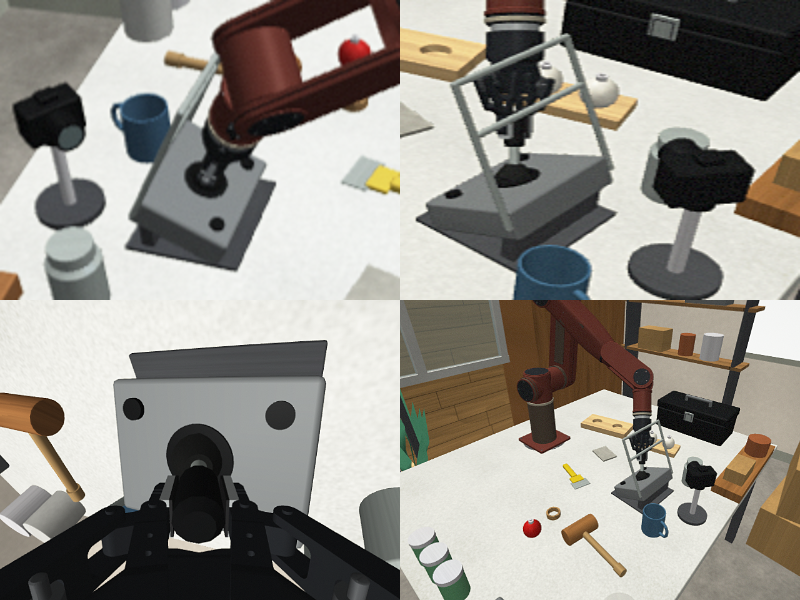

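The camera has turned towards the tray and the pads hold the stick firmly at about 0.4 rad. I'll hold it there, then bring it back and release.

```bash
python3 - <<'E'
from h import *
hold(1.7)
for th in(.3,.2,.1,.02): ml(.064,th,.06)
hold(.3);print(observe()["ft_force"])
gripper_to(.035);gripper_to(.06)
ml(.19,0.02,.1)
movep([.42,.05,.32],down(np.pi/2))
hold(.3);shot("scene","s10");shot("side","t10");o=observe();print(o["time_s"],o["ft_force"])
E
python3 -c "
import numpy as np,cv2
b=cv2.imread('pics/t10.png');c=cv2.imread('pics/s10.png')
cv2.imwrite('pics/w10s.png',np.vstack([np.hstack([cv2.resize(b,(400,300)),cv2.resize(c,(400,300))]),np.hstack([cv2.resize(b[180:330,170:370],(400,300)),cv2.resize(b[340:430,230:350],(400,300))])]))"
```

```text
[-5.58   -5.0069  8.3155]
26.15 [-0.0968  0.0893 -0.5357]
```

View pics/w10s.png

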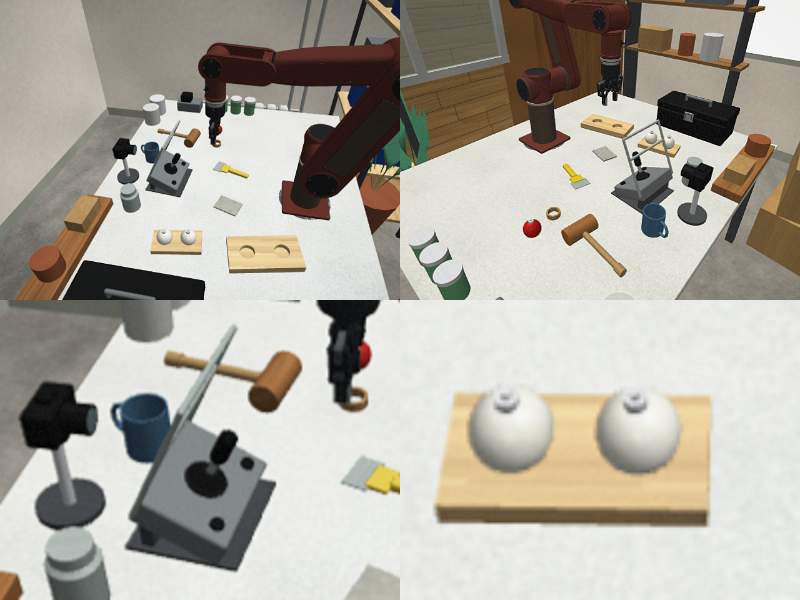

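Run:
```python
from h import *
for n,a,b in(("scene","pics/scene0.png","pics/s10.png"),("side","pics/side0.png","pics/t10.png")):
    d=cv2.absdiff(cv2.imread(a),cv2.imread(b)).max(2);m=cv2.morphologyEx((d>40).astype(np.uint8),cv2.MORPH_OPEN,np.ones((3,3)))
    k,l,s,c=cv2.connectedComponentsWithStats(m);print(n,s[1:][s[1:,4]>8].tolist())
S=get_calibration("scene");T=get_calibration("side")
print("placed",onz(T,[[421.5-400+0,0]],.0465)*0)
u=np.array((638-400,430-300))*.3+(230,340);print(u,onz(T,[u],.0465))
job_done();print(observe()["time_s"])
```

```text
scene [[0, 0, 171, 203, 13570], [175, 0, 16, 9, 114], [251, 0, 23, 17, 243], [360, 7, 3, 3, 9], [309, 16, 20, 33, 502], [359, 16, 4, 17, 53], [170, 25, 3, 3, 9], [201, 27, 12, 10, 50], [198, 38, 3, 3, 9], [358, 38, 3, 10, 30], [193, 43, 3, 3, 9], [347, 45, 3, 3, 9], [332, 47, 3, 3, 9], [354, 68, 5, 4, 19], [316, 91, 41, 79, 1909], [245, 109, 12, 5, 51], [227, 120, 22, 14, 186], [191, 127, 9, 11, 69], [270, 133, 24, 37, 467], [192, 151, 12, 10, 68], [35, 153, 3, 3, 9], [243, 158, 3, 3, 9], [265, 163, 3, 3, 9], [41, 197, 69, 90, 3469], [398, 215, 14, 16, 126], [392, 221, 5, 5, 22], [242, 320, 4, 3, 12], [232, 320, 26, 25, 329]]
side [[317, 31, 323, 286, 38252], [613, 60, 27, 14, 263], [605, 72, 10, 10, 59], [617, 73, 5, 5, 24], [462, 82, 3, 3, 9], [415, 102, 3, 3, 9], [420, 102, 6, 6, 35], [422, 123, 3, 6, 18], [604, 178, 36, 65, 833], [544, 216, 14, 18, 112], [506, 231, 5, 5, 24], [289, 368, 24, 24, 448]]
placed [[ 0. -0.  0.]]
[301.4 379. ] [[0.4689 0.3383 0.0465]]
the job is handed in; nothing more can be done
the job is handed in; nothing more can be done
```

I did the whole job in order and handed it in at about 26 s of the 69 s allowed.

- **Bauble:** I lifted the white bauble off the cork ring and lowered it into the empty dimple of the smaller tray. Contact was gentle, a force change of about 4 N, and then I let go. The last pictures show it seated cap up at about (0.469, 0.338), within about 2 mm of the dimple.
- **Stick:** I gripped it coming in along its axis under the guard and tilted it towards the tray. The gripper followed an arc to 0.40 rad, with its tip within 0.5 mm of the planned path. The pictures show the camera turned to the tray. I held it there for about 2 s, brought it back to about 0.02 rad on the tray side, and released it.
- **Last check:** comparing the start and end pictures, only the robot, the moved bauble and its old spot on the ring had changed. The stick and camera are back as at the start, the sister bauble and the other things have not moved, and the robot is clear of everything.

**Checks that disagreed or failed:**
- Position estimates from the different cameras differed by 2–4 mm, and in one view by up to 7 mm for the sister bauble. I relied on the wrist camera for the final moves.
- My first measurement of the bauble in the gripper was wrong because it picked up the bench; I repeated it at the tray.
- The stick angles are the gripper's commanded positions, since there was no direct reading of the joint. Just before release the force on the gripper was still about 11 N, so the grip was not perfectly relaxed.

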